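Log two inspection results on the key stations

TASK

Three alike inspection stations on the bench each hold one part and have two keys in front of it: a round one for accept and a square one for reject. With the fingertips, press the round key of the green wheel's station well down, keep it down for about half a second and let it up, then do the same with the square key of the black bearing carton's station. Press gently, press no other key, leave the parts and the loose things on the bench where they lie, and withdraw.

Things in the scene. Friction and masses are not known exactly. Their poses are not given: they have to be found in the camera images.
- wheel_accept_top (a point): Centre of the top face of the round grey accept key (28 mm across) of the green wheel's station; z up. The left key as seen from the robot. Unpressed its top stands 50 mm above the bench, 14 mm above the grey console and 11 mm above the black bezel round it (38 mm across). It goes straight down 8 mm to its stop and springs back by itself; it takes about 1.5 N to start, 3.5 N at 4 mm, 5.5 N at the stop. The station logs a press from 4 mm down.
- wheel_reject_top (a point): Centre of the top face of the square grey reject key (27 x 27 mm) of the green wheel's station; z up. The right key as seen from the robot, 72 mm from the round one. Same height, travel and spring.
- wheel_accept (a joint): How far the round accept key of the green wheel's station is down, in m: 0 up, 0.008 at the stop.
- wheel_reject (a joint): How far the square reject key of the green wheel's station is down, in m: 0 up, 0.008 at the stop.
- wheel_station: The green wheel's station, fixed to the bench; all three stations are alike: aluminium plate 250 (x) x 145 (y) x 8 mm with a brown cork pad (top 10 mm above the bench) at the far end, where the part lies, and a grey console 74 mm deep and 36 mm high at the end near the robot, with two keys. Origin: centre of its underside; its x points away from the robot, from keys to pad. Keys at x = -85 mm, y = +36 (round) and -36 mm (square); pad centre at x = +44 mm.
- tape_accept_top (a point): Centre of the top face of the round grey accept key (28 mm across) of the blue tape roll's station; z up. The left key as seen from the robot. Unpressed its top stands 50 mm above the bench, 14 mm above the grey console and 11 mm above the black bezel round it (38 mm across). It goes straight down 8 mm to its stop and springs back by itself; it takes about 1.5 N to start, 3.5 N at 4 mm, 5.5 N at the stop. The station logs a press from 4 mm down.
- tape_reject_top (a point): Centre of the top face of the square grey reject key (27 x 27 mm) of the blue tape roll's station; z up. The right key as seen from the robot, 72 mm from the round one. Same height, travel and spring.
- tape_accept (a joint): How far the round accept key of the blue tape roll's station is down, in m: 0 up, 0.008 at the stop.
- tape_reject (a joint): How far the square reject key of the blue tape roll's station is down, in m: 0 up, 0.008 at the stop.
- tape_station: The blue tape roll's station, fixed to the bench; all three stations are alike: aluminium plate 250 (x) x 145 (y) x 8 mm with a brown cork pad (top 10 mm above the bench) at the far end, where the part lies, and a grey console 74 mm deep and 36 mm high at the end near the robot, with two keys. Origin: centre of its underside; its x points away from the robot, from keys to pad. Keys at x = -85 mm, y = +36 (round) and -36 mm (square); pad centre at x = +44 mm.
- carton_accept_top (a point): Centre of the top face of the round grey accept key (28 mm across) of the black carton's station; z up. The left key as seen from the robot. Unpressed its top stands 50 mm above the bench, 14 mm above the grey console and 11 mm above the black bezel round it (38 mm across). It goes straight down 8 mm to its stop and springs back by itself; it takes about 1.5 N to start, 3.5 N at 4 mm, 5.5 N at the stop. The station logs a press from 4 mm down.
- carton_reject_top (a point): Centre of the top face of the square grey reject key (27 x 27 mm) of the black carton's station; z up. The right key as seen from the robot, 72 mm from the round one. Same height, travel and spring.
- carton_accept (a joint): How far the round accept key of the black carton's station is down, in m: 0 up, 0.008 at the stop.
- carton_reject (a joint): How far the square reject key of the black carton's station is down, in m: 0 up, 0.008 at the stop.
- carton_station: The black carton's station, fixed to the bench; all three stations are alike: aluminium plate 250 (x) x 145 (y) x 8 mm with a brown cork pad (top 10 mm above the bench) at the far end, where the part lies, and a grey console 74 mm deep and 36 mm high at the end near the robot, with two keys. Origin: centre of its underside; its x points away from the robot, from keys to pad. Keys at x = -85 mm, y = +36 (round) and -36 mm (square); pad centre at x = +44 mm.
- wheel: Green guide wheel with a metal hub, 140 mm across, 62 mm high, lying on its station's pad; origin at the centre of its underside. Loose.
- tape_roll: Roll of blue masking tape, 84 x 105 x 48 mm, lying on its station's pad; origin at its underside. Loose.
- carton: Small black bearing carton, 54 x 54 x 24 mm, lying on its station's pad; origin at the centre of its underside. Loose.
- spare_carton: Another black bearing carton of the same size, lying on the bare bench nearer the robot, at no station; origin at the centre of its underside. Loose; not part of the job.
- spanner: Steel spanner, 170 mm long, 8 mm high, lying on the bench nearer the robot; origin under its middle. Loose; not part of the job.
- marker: Black and red felt marker, 131 mm long, 16 mm thick, lying on the bench nearer the robot; origin under its middle. Loose; not part of the job.
Mind the look-alikes: they are no part of the job. What is shaped like the wheel but orange or pink is not meant.

How it is judged:
By the outcome, as a careful person would: the job done as asked, in the order asked, and still so for the second after the job is handed in, with the robot touching nothing.
It also fails if it takes over 48 s, if anything falls off the work surface, if the arm or the gripper's body presses on something with over 40 N, if the wrist force passes 120 N, or if a joint passes its speed limit or range.

ROBOT

A 7-joint arm with a two-finger parallel gripper is mounted at the origin on a cart in front of the work surface, level with it; the furniture and walls round the work are solid. World frame = base frame: x ahead of the robot, y to its left, z up, the work surface at z = 0. Lengths are in mm, angles in rad, forces in N, time in s.
With the tool pointing down it reaches from about 400 to 875 mm from the base axis. Payload 4.4 kg.
Tool frame: the origin (TCP) lies on the centre line of the jaws, within the pads' length; the fingertips stand 19 mm ahead of it and the grasp point (between the pads) is the TCP; z points along the fingers, y is the line along which they close (so a half turn about z gives the same grasp; the last joint's range is limited). The gripper opens to 85 mm and grips with 20 to 120 N. Pads are 22 mm wide; open, the fingers measure 114 mm over their backs; the gripper's body (76 mm by 85 mm) begins 54 mm behind the grasp point. The pads swing forward as they close: fully open they stand 13 mm farther back than shut.
Start: joints at [1.04, 0.628, 0.038, 1.517, -0.027, 0.996, -0.02], TCP at [291.386, -581.044, 250.313] pointing down, gripper open.
Joint ranges: [-3.06, 3.06], [-0.37, 2.12], [-1.25, 1.32], [0.18, 2.47], [-1.1, 4.24], [0.23, 1.98], [-2.94, 2.94]. Speed limits (rad/s): [2.57, 2.57, 3.14, 3.14, 3.14, 3.14, 3.14].

INTERFACE

Orientations are given as [roll, pitch, yaw] about the fixed x, y, z axes, in that order (R = Rz(yaw) Ry(pitch) Rx(roll)).
In Python, from cell import ctrl, viewer, silhouettes gives the robot as it stands.
- The arm moves only by the shell command python3 -m creep 'ROWS'. ROWS is JSON, a list of rows, each an object with "jaw": the gripper command: -1 is shut, 1 is fully open, values between are in proportion; "xyz": the shift along the tool's x, y, z in mm, a list of three; "angular": the turn, a rotation vector about the tool's x, y, z in rad, a list of three. In form: [{"jaw": jaw, "xyz": [tx, ty, tz], "angular": [rx, ry, rz]}, ...]. A call has 1 to 12 rows; each row is the pose to reach, as a shift and turn from the pose commanded when the call began, along the tool's axes at that moment; what a row does not reach only later rows make up. A row lasts 1/8 s, in which the tool goes at most 62.5 mm and 10.7 degrees, less where a joint would pass 70% of its speed; a pose out of reach is approached as far as the arm can. A call with a gripper value outside its range is refused whole. The fingers move at their own pace and stop on an object; the grip force is fixed at half the most. Time passes only in rows, so rows that repeat a pose let the fingers close. It gives the time, the measured TCP pose, the force, the opening and the grip force at its end, in the units of the state.
- ctrl.read_state(): the state, without advancing time (a new reading comes with each control period).
- viewer.get_image(name): name is "side" or "top"; returns (picture, depth): 480x640x3 uint8, red, green, blue; 480x640 float32, mm along the optical axis (not along the pixel's ray), 0 where there is no reading.
- viewer.camera_model(name): a dict with "fx", "fy", "cx", "cy" (pixels), "T" (4x4, takes a point from camera to world coordinates). Camera axes: x right, y down, z forward; pixel columns grow to the right and rows downward; lengths in mm; the calibration is good to about 2 mm. A picture is of the moment at which its call begins. camera_model takes no time and is no camera call.
- ctrl.finish_job(): hands the job in; it is judged then, once.
Trained networks look in the newest picture that a camera, given by its name, has taken for a name from the list of things; names that differ only in an ending like _2 or _b are one class to them, and where a whole thing is asked for, a point or a joint stands for the part that bears it (a point fixed in the world has none). Each returns a list of dicts, best first, with "score" (0 to 1); they miss things now and then, are a little off and sometimes report something else, mostly with a low value. They report only what shows in the picture. A call takes as long as a camera call. They do not tell look-alikes from the thing itself.
- silhouettes(camera, target): "pixels" (480x640 bool, what is visible of it) and "xy" ([column, row] in pixels, amid what is visible of it).
The state is a dict: "clock": time; "qpos": joint angles; "qd": joint speeds; "tau": joint torques, N m; "eef_pos": TCP position; "tool_rot": TCP orientation; "force": force on the tool from outside, world axes, zero at the start; "torque": the same for the moment, N m; "width": finger opening in mm; "gripper_force": force on a finger pad.
Only numpy, scipy, OpenCV 4.12 (cv2) and the standard library are available. Lean on these libraries where they do the work, as an engineer would, in place of code of your own. Each camera call takes 0.05 s, during which the arm holds its last target. There are 200 camera calls.

## Working session

There is one attempt and no reset: what is moved stays moved. The work goes in short steps, Python scripts to look and compute and a shell command to move; the robot and the scene stay as the last step left them, time stands still between calls to the robot, and variables do not carry over. Pictures are saved under pics/ and viewed, at most 10 in all, crops included, and the job is handed in when it is done.

```bash
mkdir -p pics; cat > h.py <<'E'
from cell import ctrl, viewer, silhouettes
import numpy as np, cv2
def world(cam,d,mask=None):
    m=viewer.camera_model(cam);v,u=np.mgrid[0:480,0:640]
    P=np.stack([(u-m["cx"])/m["fx"]*d,(v-m["cy"])/m["fy"]*d,d,np.ones_like(d)],-1)@np.array(m["T"]).T
    return P[...,:3]
E
python3 - <<'E'
from h import *
for c in("top","side"):
    p,d=viewer.get_image(c);np.savez(f"{c}.npz",p=p,d=d);cv2.imwrite(f"pics/{c}.png",p[...,::-1])
    m=viewer.camera_model(c);print(c,m["fx"],np.round(m["T"],3).tolist())
    W=world(c,d)
    for n in("wheel","carton","wheel_accept_top","wheel_station","carton_reject_top","tape_roll"):
        for s in silhouettes(c,n)[:4]:
            k=s["pixels"]&(d>0)
            print(n,round(s["score"],2),s["xy"],k.sum(),np.median(W[k],0).round() if k.any() else "")
s=ctrl.read_state();print(s["eef_pos"],s["tool_rot"],s["width"],s["clock"])
E
```

```text
top 528.8131577779651 [[0.027, -0.997, 0.077, 426.421], [-1.0, -0.028, -0.012, -110.708], [0.014, -0.077, -0.997, 1205.803], [0.0, 0.0, 0.0, 1.0]]
wheel 0.96 [301.5, 178.4] 3099 [643. -75.  57.]
wheel 0.94 [482.1, 308.4] 3231 [ 375. -479.   47.]
wheel 0.86 [427.1, 309.1] 3072 [ 370. -361.   48.]
wheel 0.59 [279.7, 301.2] 3078 [385. -45.  48.]
carton 0.71 [391.1, 178.7] 615 [ 660. -271.   33.]
wheel_accept_top 0.54 [288.4, 240.6] 108 [513. -49.  48.]
wheel_station 0.6 [304.1, 228.8] 3764 [540. -86.  32.]
wheel_station 0.19 [319.0, 240.9] 137 [ 517. -120.   49.]
carton_reject_top 0.54 [417.4, 242.6] 154 [ 523. -329.   49.]
tape_roll 0.58 [223.1, 197.1] 940 [617. 123.  55.]
side 525.1020890662603 [[0.974, 0.121, -0.194, 792.157], [0.228, -0.572, 0.788, -1255.801], [-0.016, -0.811, -0.585, 906.322], [0.0, 0.0, 0.0, 1.0]]
wheel 0.97 [369.2, 238.9] 1715 [ 647. -100.   58.]
wheel 0.81 [284.2, 229.4] 1546 [395. -73.  48.]
wheel 0.79 [222.9, 333.8] 2791 [ 388. -501.   48.]
wheel 0.65 [244.8, 296.8] 1897 [ 381. -379.   49.]
carton 0.17 [315.9, 241.8] 83 [ 518. -128.   50.]
wheel_accept_top 0.54 [324.0, 228.8] 82 [517. -53.  48.]
wheel_station 0.77 [327.6, 249.9] 1628 [ 540. -116.   31.]
wheel_station 0.27 [302.8, 297.6] 105 [ 525. -336.   50.]
tape_roll 0.91 [371.3, 203.6] 627 [623. 104.  46.]
[ 291.38531301 -581.06546439  250.33495711] [ 3.14151552e+00 -6.69388605e-06  4.64775150e-01] 85.55289451752603 0.7
```

View pics/top.png

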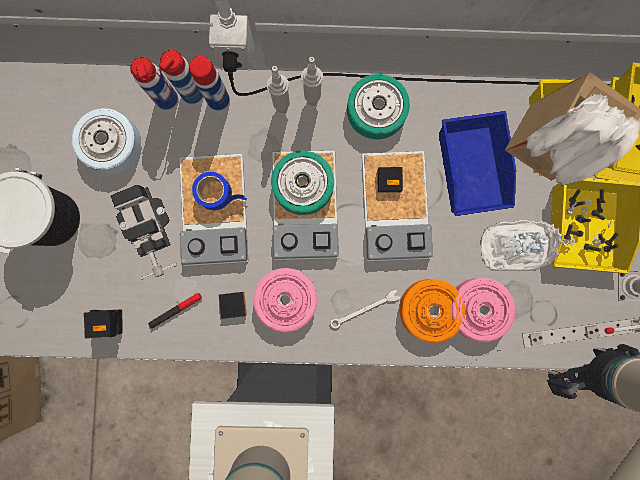

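View pics/side.png

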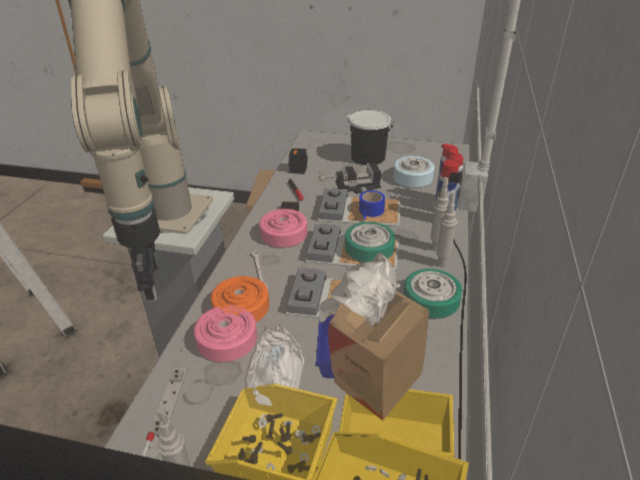

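Top view, candidates:
- **Green wheels:** one is on the middle station's pad at (302,181), and one is on the bare bench at (378,105). The middle station's wheel is the one meant, so its round key is at (289,241).
- **Black cartons:** one is on the right station's pad at (390,179), and others are on the bench at (232,305) and (102,323). The right station is the one meant, so its square key is at (418,241).

The side view agrees. Next I confirm this in a crop and measure the key tops.

```bash
python3 - <<'E'
from h import *
z=np.load("top.npz");p=z["p"];cv2.imwrite("pics/crop.png",cv2.resize(p[140:275,265:440],None,fx=4,fy=4,interpolation=cv2.INTER_CUBIC)[...,::-1])
for c in("top","side"):
    z=np.load(c+".npz");W=world(c,z["d"])
    for nm,g in dict(wa=(515,-50),wr=(518,-121),ca=(520,-257),cr=(523,-330)).items():
        k=(abs(W[...,0]-g[0])<24)&(abs(W[...,1]-g[1])<24)&(W[...,2]>44)&(W[...,2]<56)
        q=W[k];print(c,nm,k.sum(),q.mean(0).round(1),((q.min(0)+q.max(0))/2).round(1),np.ptp(q,0).round(1))
    k=(W[...,2]>29)&(W[...,2]<42)&(W[...,0]>460)&(W[...,0]<570)
    for a,b in((-165,-10),(-375,-220)):
        q=W[k&(W[...,1]>a)&(W[...,1]<b)][:,:2].astype(np.float32);print(c,"console",cv2.minAreaRect(q))
    k=(abs(W[...,0]-540)<40)&(abs(W[...,1]+190)<15)&(z["d"]>0);print("bench z",np.median(W[k][:,2]))
E
```

```text
top wa 122 [513.9 -48.3  48.4] [513.9 -48.2  48.8] [24.5 24.8  8.4]
top wr 138 [ 517.9 -120.5   48.9] [ 518.2 -120.4   49. ] [25.3 24.8  9. ]
top ca 123 [ 517.3 -257.9   48.4] [ 515.8 -258.2   49.1] [28.7 26.7 10.3]
top cr 145 [ 522.2 -329.7   48.7] [ 523.  -329.9   49.2] [27.4 28.8 10. ]
top console ((516.7667846679688, -84.41400146484375), (75.5340805053711, 144.4552001953125), 3.0334181785583496)
top console ((521.1340942382812, -294.05047607421875), (76.29442596435547, 145.4182891845703), 4.058768272399902)
bench z -0.969459984904006
side wa 57 [516.  -50.4  49.7] [515.5 -54.1  48.9] [28.9 33.3  9.5]
side wr 76 [ 519.6 -122.8   50.2] [ 519.6 -122.6   49.6] [29.2 31.  10.8]
side ca 77 [ 519.2 -260.5   50. ] [ 519.5 -256.9   49. ] [26.2 31.   9.9]
side cr 99 [ 524.3 -332.2   50.2] [ 523.8 -331.5   49.4] [27.6 31.9 10.7]
side console ((517.9141235351562, -86.05215454101562), (74.59920501708984, 149.6477813720703), 2.666276454925537)
side console ((521.2002563476562, -295.47833251953125), (77.08848571777344, 150.3116455078125), 2.48722505569458)
bench z 1.5556237573410385
```

View pics/crop.png

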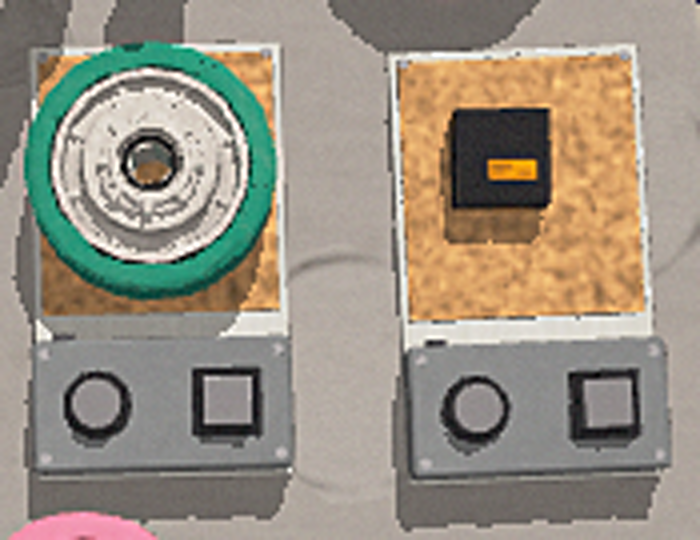

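The crop confirms both: the round key of the middle station (green wheel on its pad) and the square key of the right station (black carton on its pad). The key spacing, the 50 mm height and the console size all match the description. Targets are about (515, -49.5) and (523, -331).

```bash
python3 -m creep '[{"jaw":-1,"xyz":[438,-375,100],"angular":[0,0,0.465]},{"jaw":-1,"xyz":[438,-375,100],"angular":[0,0,0.465]},{"jaw":-1,"xyz":[438,-375,100],"angular":[0,0,0.465]},{"jaw":-1,"xyz":[438,-375,100],"angular":[0,0,0.465]},{"jaw":-1,"xyz":[438,-375,100],"angular":[0,0,0.465]},{"jaw":-1,"xyz":[438,-375,100],"angular":[0,0,0.465]},{"jaw":-1,"xyz":[438,-375,100],"angular":[0,0,0.465]},{"jaw":-1,"xyz":[438,-375,100],"angular":[0,0,0.465]},{"jaw":-1,"xyz":[438,-375,100],"angular":[0,0,0.465]},{"jaw":-1,"xyz":[438,-375,100],"angular":[0,0,0.465]},{"jaw":-1,"xyz":[438,-375,100],"angular":[0,0,0.465]},{"jaw":-1,"xyz":[438,-375,100],"angular":[0,0,0.465]}]'; python3 -c "
from h import *
s=ctrl.read_state();print(s)"
```

```text
clock: 2.2
eef_pos: [514.5, -51.1, 150.6]
tool_rot: [3.141, -0.0, -0.002]
force: [0.9, -0.1, -0.4]
width: -0.1
gripper_force: 0.0
{'clock': 2.2, 'qpos': array([-0.07334488,  0.59229563,  0.17395756,  1.98601661, -0.17607909,
        0.57730288, -1.35330697]), 'qd': array([ 0.01917178, -0.00439855,  0.0061106 ,  0.00425388, -0.00055659,
        0.00115237, -0.00152166]), 'tau': array([-1.20851643e+00, -4.66551912e+01,  2.08906107e+00, -1.25582653e+01,
       -5.26963302e-02, -6.49672234e-03, -2.05315509e-04]), 'eef_pos': array([514.48007237, -51.09009996, 150.58168351]), 'tool_rot': array([ 3.14055960e+00, -3.23427199e-05, -1.93227589e-03]), 'force': array([ 0.85318299, -0.09863068, -0.40733034]), 'torque': array([-0.00610474,  0.04291313, -0.02928226]), 'gripper_force': 0.0, 'width': -0.11368371689430562}
```

```bash
python3 -m creep '[{"jaw":-1,"xyz":[0,-1,40],"angular":[0,0,0]},{"jaw":-1,"xyz":[0,-1,60],"angular":[0,0,0]},{"jaw":-1,"xyz":[0,-1,70],"angular":[0,0,0]},{"jaw":-1,"xyz":[0,-1,74],"angular":[0,0,0]},{"jaw":-1,"xyz":[0,-1,74],"angular":[0,0,0]}]'; python3 - <<'E'
from h import *
p,d=viewer.get_image("side");p2,_=viewer.get_image("top")
a=cv2.resize(p[190:280,270:390],(480,360),interpolation=cv2.INTER_CUBIC);b=cv2.resize(p2[200:275,260:345],(320,282))
o=np.zeros((360,800,3),np.uint8);o[:,:480]=a;o[:282,480:]=b;cv2.imwrite("pics/pre.png",o[...,::-1]);print(ctrl.read_state()["force"])
E
```

```text
clock: 2.82
eef_pos: [515.1, -49.1, 76.8]
tool_rot: [3.141, -0.001, -0.001]
force: [-0.1, -0.6, 0.6]
width: -0.0
gripper_force: 0.0
[0.68406818 0.04236821 0.42096919]
```

View pics/pre.png

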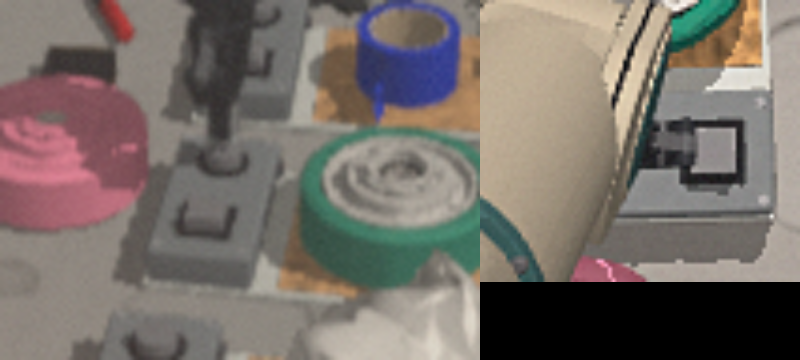

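In the side view the fingertips stand centred just above the round key at crop position (222,158), and the other keys are clear. Now I press, feeling for contact.

```bash
python3 -m creep '[{"jaw":-1,"xyz":[0,0,4],"angular":[0,0,0]},{"jaw":-1,"xyz":[0,0,7],"angular":[0,0,0]},{"jaw":-1,"xyz":[0,0,9],"angular":[0,0,0]},{"jaw":-1,"xyz":[0,0,10],"angular":[0,0,0]}]'
```

```text
clock: 3.42
eef_pos: [515.0, -48.4, 66.4]
tool_rot: [-3.142, -0.0, -0.0]
force: [-0.3, 0.6, 1.8]
width: -0.2
gripper_force: 1.4
```

```bash
python3 -m creep '[{"jaw":-1,"xyz":[0,0,3],"angular":[0,0,0]},{"jaw":-1,"xyz":[0,0,5],"angular":[0,0,0]},{"jaw":-1,"xyz":[0,0,5],"angular":[0,0,0]}]'
```

```text
clock: 3.8
eef_pos: [515.0, -48.4, 61.3]
tool_rot: [-3.141, -0.0, -0.0]
force: [0.5, -0.1, 5.3]
width: -0.3
gripper_force: 2.6
```

```bash
python3 -m creep '[{"jaw":-1,"xyz":[0,0,0],"angular":[0,0,0]},{"jaw":-1,"xyz":[0,0,0],"angular":[0,0,0]}]'; python3 -m creep '[{"jaw":-1,"xyz":[0,0,-6],"angular":[0,0,0]},{"jaw":-1,"xyz":[0,0,-15],"angular":[0,0,0]},{"jaw":-1,"xyz":[0,0,-50],"angular":[0,0,0]},{"jaw":-1,"xyz":[0,0,-80],"angular":[0,0,0]},{"jaw":-1,"xyz":[4,60,-80],"angular":[0,0,0]},{"jaw":-1,"xyz":[8,120,-80],"angular":[0,0,0]},{"jaw":-1,"xyz":[8,180,-80],"angular":[0,0,0]},{"jaw":-1,"xyz":[8,240,-80],"angular":[0,0,0]},{"jaw":-1,"xyz":[8,282,-80],"angular":[0,0,0]},{"jaw":-1,"xyz":[8,282,-80],"angular":[0,0,0]},{"jaw":-1,"xyz":[8,282,-80],"angular":[0,0,0]}]'
```

```text
clock: 4.05
eef_pos: [514.9, -48.4, 61.5]
tool_rot: [-3.141, -0.0, -0.0]
force: [-0.4, 1.1, 4.5]
width: -0.1
gripper_force: 2.5
clock: 5.42
eef_pos: [522.4, -329.6, 141.2]
tool_rot: [-3.14, 0.001, -0.0]
force: [-0.0, -0.1, 0.3]
width: -0.3
gripper_force: 0.0
```

Both the depth (about 7 mm) and the force fit a full press. Next is the carton's square key; first I hover and check.

```bash
python3 -m creep '[{"jaw":-1,"xyz":[0,1,40],"angular":[0,0,0]},{"jaw":-1,"xyz":[0,1,58],"angular":[0,0,0]},{"jaw":-1,"xyz":[0,1,65],"angular":[0,0,0]},{"jaw":-1,"xyz":[0,1,65],"angular":[0,0,0]}]'; python3 - <<'E'
from h import *
p,d=viewer.get_image("side")
cv2.imwrite("pics/pre2.png",cv2.resize(p[200:330,250:410],(640,520),interpolation=cv2.INTER_CUBIC)[...,::-1])
E
```

```text
clock: 5.92
eef_pos: [523.0, -331.1, 76.4]
tool_rot: [-3.141, 0.0, 0.0]
force: [0.4, 0.7, 0.6]
width: -0.1
gripper_force: 0.0
```

View pics/pre2.png

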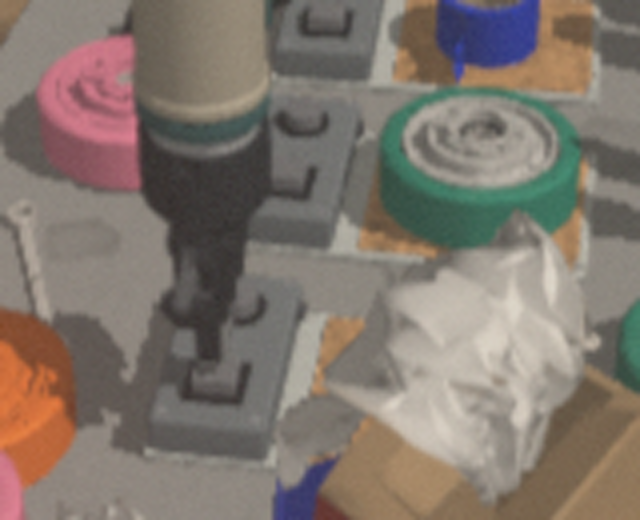

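The tips stand over the square key of the right-hand station at crop position (210,370). The wheel's keys are back up. I press now.

```bash
python3 -m creep '[{"jaw":-1,"xyz":[0,0,4],"angular":[0,0,0]},{"jaw":-1,"xyz":[0,0,7],"angular":[0,0,0]},{"jaw":-1,"xyz":[0,0,10],"angular":[0,0,0]},{"jaw":-1,"xyz":[0,0,13],"angular":[0,0,0]},{"jaw":-1,"xyz":[0,0,15],"angular":[0,0,0]},{"jaw":-1,"xyz":[0,0,15],"angular":[0,0,0]}]'
```

```text
clock: 6.72
eef_pos: [523.0, -331.7, 61.5]
tool_rot: [3.141, -0.001, -0.0]
force: [-0.7, 1.0, 4.6]
width: -0.2
gripper_force: 2.5
```

```bash
python3 -m creep '[{"jaw":-1,"xyz":[0,0,0],"angular":[0,0,0]},{"jaw":-1,"xyz":[0,0,0],"angular":[0,0,0]}]'; python3 -m creep '[{"jaw":-1,"xyz":[0,0,-6],"angular":[0,0,0]},{"jaw":-1,"xyz":[0,0,-15],"angular":[0,0,0]},{"jaw":-1,"xyz":[0,0,-50],"angular":[0,0,0]},{"jaw":-1,"xyz":[0,0,-110],"angular":[0,0,0]},{"jaw":-1,"xyz":[0,0,-170],"angular":[0,0,0]},{"jaw":-1,"xyz":[0,0,-190],"angular":[0,0,0]},{"jaw":-1,"xyz":[0,0,-190],"angular":[0,0,0]},{"jaw":-1,"xyz":[0,0,-190],"angular":[0,0,0]}]'; python3 - <<'E'
from h import *
p,d=viewer.get_image("side");W=world("side",d)
for nm,g in dict(wa=(515,-50),wr=(519,-122),ca=(519,-259),cr=(523,-331)).items():
    k=(abs(W[...,0]-g[0])<8)&(abs(W[...,1]-g[1])<8)&(W[...,2]<70)&(W[...,2]>30);print(nm,k.sum(),np.median(W[k][:,2]))
q=np.load("side.npz")["p"]
cv2.imwrite("pics/end.png",np.hstack([q[130:430,150:490],p[130:430,150:490]])[...,::-1])
E
```

```text
clock: 6.98
eef_pos: [523.0, -331.7, 61.7]
tool_rot: [3.141, -0.001, -0.0]
force: [0.0, 0.6, 5.3]
width: 0.0
gripper_force: 2.5
clock: 7.98
eef_pos: [521.9, -330.8, 249.9]
tool_rot: [-3.14, 0.002, -0.0]
force: [-0.2, -1.0, -0.0]
width: 0.3
gripper_force: 0.0
wa 28 49.95709494345397
wr 25 50.61618320521018
ca 24 50.38614772813992
cr 32 49.61133632084562
```

View pics/end.png

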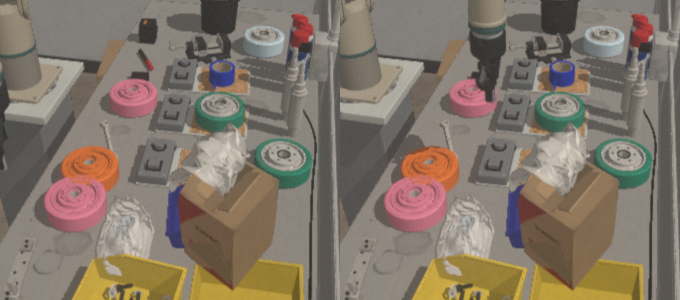

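Before and after, side by side: nothing has moved, the four keys of the two stations worked on stand at 50 mm again, and the arm is clear at 250 mm.

```bash
python3 -c "
from cell import ctrl
print(ctrl.finish_job())"
```

```text
the job is handed in; nothing more can be done
None
```

I pressed the green wheel's round key, then the black carton's square key, each about 7 mm down at roughly 5 N for about half a second; both came back up, nothing else moved in the side view, and I withdrew the arm and handed the job in.

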